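# Seat the port plate on the dowel pins of a breathing-system valve block

## Task

The loose grey port plate has been laid on the valve block off its two dowel pins. Push it sideways with your fingertips until its hole and slot drop over the pins and it lies flat on the block; do not pick it up at any moment. Then take the hand away, and leave the other things on the bench where they are.

Things in the scene. Friction and masses are not known exactly. Their poses are not given: they have to be found in the camera images.
- valve_block: cream block bolted down, 150 (x) x 216 (y) mm, flat top 45 mm above the bench; origin at the centre of its underside on the bench, z up, y along its long side and the line of pins. Foot flange 176 x 236 mm, 8 mm high; two 22 mm hose cones stick out 36 mm from its +x side. In the top two 35 mm bores, 20 mm deep, at y = -36 and +36 mm. Never moves.
- pin_round (a point): foot of the dowel pin at the block's +y end, in the plane of the block's top (45 mm above the bench), at block x = 0, y = +78 mm. Pin of 8 mm diameter, stands 6 mm above the top face; the upper 2.5 mm taper to a flat tip of 4 mm diameter. It goes in the plate's round hole.
- pin_slot (a point): foot of the same kind of dowel pin at the block's -y end, block x = 0, y = -78 mm. It goes in the plate's slot.
- port_plate: grey 0.45 kg plate 110 (x) x 190 (y) x 8 mm, origin at the centre of its underside, z up. On top two open collars 47 mm across, 10 mm high, at y = -36, +36 mm. Starts on the pin tips, its -x side down on the block's top or edge (slope 0.08 rad), 14-25 mm to the block's -x side of its seat, up to 15 mm off along y, turned up to 0.1 rad. Seated: flat on the block's top, origins in line, not turned.
- hole_round (a point): centre of the plate's round dowel hole (10 mm diameter, through), at its underside, plate x = 0, y = +78 mm. It belongs over pin_round.
- hole_slot (a point): centre of the plate's dowel slot (10 mm along x by 14 mm along y, through), at its underside, plate x = 0, y = -78 mm. It belongs over pin_slot.
- screwdriver: screwdriver 170 mm long lying beyond the block; leave alone
- oil_bottle: small bottle, 38 mm diameter, 75 mm high, standing at the block's -y side; origin at the centre of its foot; leave alone
- screw_dish: steel dish, 68 mm across, 26 mm high, standing at the block's +y side; origin at the centre of its foot; leave alone
- valve_dome: clear valve dome with a grey rim, 51 mm across, 37 mm high, standing at the block's -y side; origin at the centre of its foot; leave alone

How it is judged (in metres and radians):
At the end, for the whole second after the job is handed in: The round hole is over its pin (within 3 mm), the slot over the other (within 5 mm), both down to within 1.5 mm of the block's top face, the plate flat within 0.025 rad and at rest (horizontal distance between hole_round and pin_round below 0.003 m and horizontal distance between hole_slot and pin_slot below 0.005 m and z of each of hole_round, hole_slot in the frame of valve_block below 0.0465 m and angle between port_plate's own z axis and vertical below 0.025 rad and linear speed of port_plate below 0.01 m/s); the robot touches nothing.
It fails at once if the plate is lifted: its underside rises over 11 mm above the block's top at its middle or 15 mm at either dowel hole, or it tips by over 0.25 rad (height (world z) of port_plate above 0.056 m or height (world z) of any of hole_round, hole_slot above 0.06 m or angle between port_plate's own z axis and vertical above 0.25 rad).
It fails at once if another thing on the bench is moved by more than 20 mm or tipped over (distance of any of screwdriver, oil_bottle, screw_dish, valve_dome from where it was at the start of the episode above 0.02 m or angle between any of oil_bottle, screw_dish, valve_dome's own z axis and vertical above 0.4 rad).
It also fails if it takes over 64 s, if anything falls off the work surface, if the arm or the gripper's body presses on something with over 40 N, if the wrist force passes 120 N, or if a joint passes its speed limit or range.

## Robot

A 6-joint arm with a two-finger parallel gripper is mounted at the origin on the work surface. World frame = base frame: x ahead of the robot, y to its left, z up, the work surface at z = 0. Lengths are in mm, angles in rad, forces in N, time in s.
With the tool pointing down it reaches from about 300 to 775 mm from the base axis. Payload 14.6 kg.
Tool frame: the origin (TCP) lies midway between the tips of the shut fingers; the grasp point (between the pads) lies 19 mm behind it (manip.grip_depth is the distance from the TCP to the grasp point, in mm); x points along the fingers, y is the direction in which the jaws open and shut, and the axes are right-handed (so a half turn about x gives the same grasp; the last joint's range is limited). The gripper opens to 94 mm and grips with 3 to 60 N. Pads are 16 mm wide; open, the fingers measure 119 mm over their backs; the gripper's body (75 mm by 177 mm) begins 78 mm behind the grasp point.
Start: joints at [1.217, 0.3, 1.521, -0, 1.321, -0.067], TCP at [155.584, 527.525, 205.446] pointing down, gripper open.
Joint ranges: [-3.03, 3.03], [-0.79, 2.21], [0.23, 2.52], [-1.04, 4.18], [0, 3.07], [-2.55, 2.55]. Speed limits (rad/s): [2.22, 2.22, 2.57, 3.14, 3.14, 3.14].

## Interface

Orientations are given as [roll, pitch, yaw] about the fixed x, y, z axes, in that order (R = Rz(yaw) Ry(pitch) Rx(roll)).
In Python, from cell import readout, cams, ticket, manip gives the robot as it stands. The module is installed in compiled form; this text tells all that it offers.
- The arm moves only by the tool apply_moves, never from a script. Its argument "plan" is one flat list of numbers, 7 for each row, row after row: the turn, a rotation vector about the tool's x, y, z in rad, then the shift along the tool's x, y, z in m, then the opening in per cent of the stroke, from 0 (shut) to 100 (fully open). In form: [wx, wy, wz, x, y, z, fingers, wx, wy, wz, x, y, z, fingers, ...]. A call has 1 to 5 rows; each row shifts and turns the commanded pose from where the row before left it, along the tool's axes as they then stand; what a row does not reach is not made up. A row lasts 1/8 s, in which the tool goes at most 62.5 mm and 10.7 degrees, less where a joint would pass 70% of its speed; a pose out of reach is approached as far as the arm can. A call with a gripper value outside its range is refused whole. The fingers move at their own pace and stop on an object; "force" is the grip in N (left out, the last holds). Time passes only in rows, so rows that do not move let the fingers close. It gives the time, the measured TCP pose, the force and the opening at its end, in the units of the state.
- readout.read_state(): the state, without advancing time (a new reading comes with each control period).
- cams.camera(name): name is "scene" or "top" or "wrist"; returns a dict with "image" (480x640x3 uint8, red, green, blue), "fovy" (degrees; the focal length in pixels is half the picture's height over the tangent of half this angle, whatever the lens; pixels are square), "cx", "cy" (the principal point, pixels), "position" and "orientation" of the camera in the world; the wrist camera has in their place "T_tool_cam" (4x4, takes a point from camera to tool coordinates, whose origin is the TCP and whose axes are the tool frame's). Camera axes: x right, y down, z forward; pixel columns grow to the right and rows downward; lengths in mm; the calibration is good to about 2 mm. A picture is of the moment at which its call begins: read the wrist's pose just before it. There is no depth.
- ticket.sign_off(): hands the job in, once; it reports no verdict.
The state is a dict: "clock": time; "joints": joint angles; "qd": joint speeds; "effort": joint torques, N m; "eef_pos": TCP position; "eef_rot": TCP orientation; "wrist_force": force on the tool from outside, world axes, zero at the start; "moment": the same for the moment, N m; "finger_gap": finger opening in mm.
Only numpy, scipy, OpenCV 4.12 (cv2) and the standard library are available. Lean on these libraries where they do the work, as an engineer would, in place of code of your own. Each camera call takes 0.05 s, during which the arm holds its last target.

## Working session

There is one attempt and no reset: what is moved stays moved. The work goes in short steps, Python scripts to look and compute and a tool call to move; the robot and the scene stay as the last step left them, time stands still between calls to the robot, and variables do not carry over. Pictures are saved under pics/ and viewed, and the job is handed in when it is done.

Besides the shell and the picture viewer there is one more tool, called after "Call:" as name(argument=value, ...) on one line, values as JSON. apply_moves: Moves the arm, as the interface text tells. Its arguments: {"type":"object","properties":{"plan":{"type":"array","items":{"type":"number"}},"force":{"type":"number"}},"required":["plan"]}

```bash
mkdir -p pics; ls
python3 - <<'E'
from cell import readout,cams
import cv2
print(readout.read_state())
for n in ["scene","top","wrist"]:
    c=cams.camera(n); im=c.pop("image"); cv2.imwrite(f"pics/{n}0.png",im[:,:,::-1]); print(n,c)
E
```

```text
pics
{'clock': 0.0, 'joints': array([ 1.21737854e+00,  3.00471957e-01,  1.52158562e+00, -3.35497335e-06,
        1.32070771e+00, -6.65836563e-02]), 'qd': array([-1.49682887e-03,  8.15769184e-04, -7.39963302e-04, -1.79533558e-05,
       -1.23524281e-03, -3.36450427e-04]), 'effort': array([ 2.38559813e-03, -5.31802011e+01, -3.52738130e+01,  7.09894393e-02,
        2.42693274e-02, -1.66851632e-04]), 'eef_pos': array([155.50675705, 527.27958769, 204.88394625]), 'eef_rot': array([-1.63460875,  1.5696237 , -1.92144205]), 'wrist_force': array([0.14611665, 0.1972815 , 0.1920833 ]), 'moment': array([-0.02354144,  0.01292307,  0.05721169]), 'finger_gap': 94.26284569914199}
scene {'fovy': 52.46301837883945, 'cx': 320.24627580043773, 'cy': 245.44213613839293, 'position': array([1102.16600405,  381.88097989,  824.36056998]), 'orientation': array([-2.45802866, -0.01101869,  2.1531633 ])}
top {'fovy': 46.998814705487185, 'cx': 318.0582939254224, 'cy': 242.15834583475745, 'position': array([ 489.47868262,   67.24475209, 1028.95596308]), 'orientation': array([-3.03530967, -0.0121813 , -1.55355202])}
wrist {'fovy': 65.10666295171663, 'cx': 318.30629066485284, 'cy': 239.4957828717564, 'T_tool_cam': array([[ 6.62765774e-04, -2.60270435e-01,  9.65535531e-01,
        -1.79662514e+02],
       [ 9.99999714e-01, -1.79842418e-04, -7.34901230e-04,
         3.80841307e-01],
       [ 3.64917308e-04,  9.65535742e-01,  2.60270242e-01,
        -7.50613504e+01],
       [ 0.00000000e+00,  0.00000000e+00,  0.00000000e+00,
         1.00000000e+00]])}
```

View pics/top0.png

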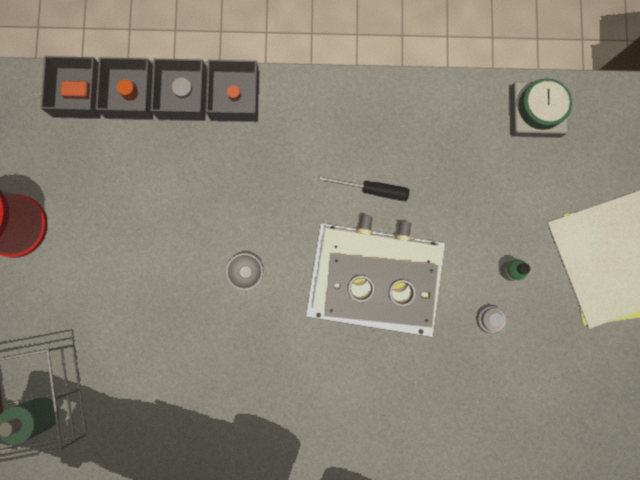

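View pics/scene0.png

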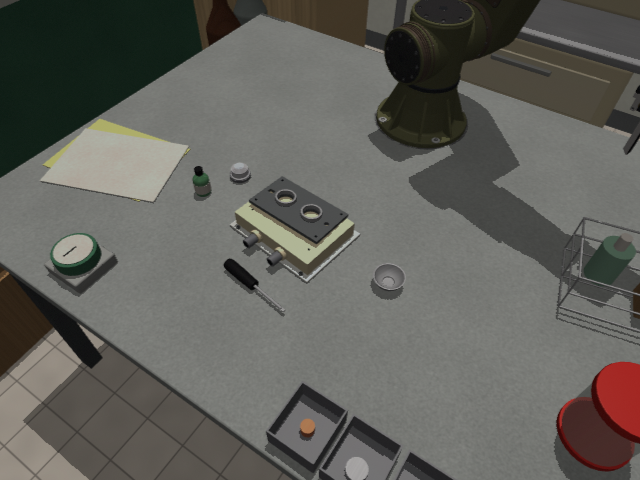

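View pics/wrist0.png

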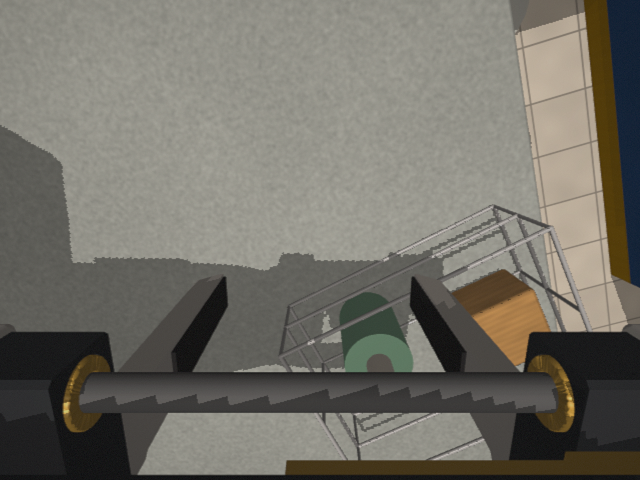

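```bash
cat > h.py <<'E'
import numpy as np, cv2
from scipy.spatial.transform import Rotation as R
from cell import readout,cams
def pose(c,st=None):
    f=240/np.tan(np.radians(c["fovy"])/2)
    if "T_tool_cam" in c:
        T=np.array(c["T_tool_cam"]); Rt=R.from_euler('xyz',st["eef_rot"]).as_matrix()
        return f,Rt@T[:3,:3],Rt@T[:3,3]+st["eef_pos"]
    return f,R.from_euler('xyz',c["orientation"]).as_matrix(),np.array(c["position"])
def ray(c,uv,z,st=None):
    f,M,p=pose(c,st); uv=np.atleast_2d(uv)
    d=np.c_[(uv[:,0]-c["cx"])/f,(uv[:,1]-c["cy"])/f,np.ones(len(uv))]@M.T
    z=np.broadcast_to(z,len(uv))
    return p+d*((z-p[2])/d[:,2])[:,None]
def proj(c,X,st=None):
    f,M,p=pose(c,st); q=(np.atleast_2d(X)-p)@M
    return np.c_[f*q[:,0]/q[:,2]+c["cx"],f*q[:,1]/q[:,2]+c["cy"]]
E
python3 - <<'E'
from h import *
im=cv2.imread("pics/top0.png"); cv2.imwrite("pics/topz.png",cv2.resize(im[205:345,290:460],None,fx=4.4,fy=4.2*4.4/4.2,interpolation=cv2.INTER_CUBIC)[:600])
im=cv2.imread("pics/scene0.png"); cv2.imwrite("pics/scz.png",cv2.resize(im[165:285,220:370],None,fx=5,fy=5,interpolation=cv2.INTER_CUBIC)[:600])
E
```

```text
(no output)
```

View pics/topz.png

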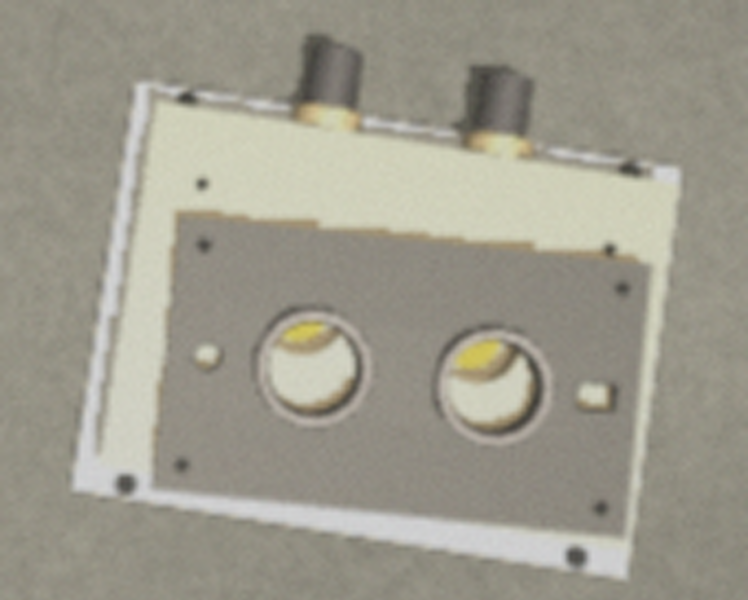

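View pics/scz.png

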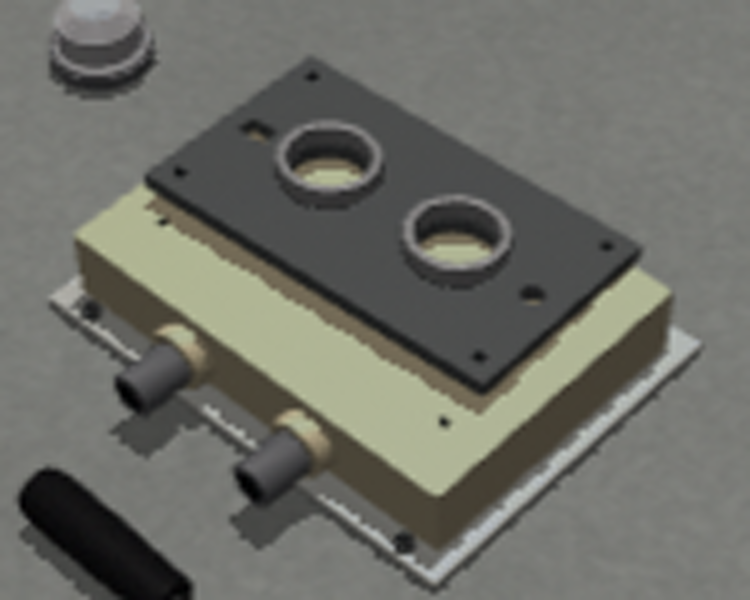

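```bash
cat > meas.py <<'E'
from h import *
c=cams.camera("top")
def px(a): return (np.array(a,float)+.5)/4.4-.5+[290,205]
F=px([(138,82),(680,168),(628,578),(74,490)])  # +x+y, +x-y, -x-y, -x+y
def fit(P,Q):  # rigid 2d Q=R P+t
    p=P.mean(0);q=Q.mean(0);H=(P-p).T@(Q-q);a=np.arctan2(H[0,1]-H[1,0],H[0,0]+H[1,1])
    Rm=np.array([[np.cos(a),-np.sin(a)],[np.sin(a),np.cos(a)]]);t=q-Rm@p
    return a,t,np.linalg.norm(P@Rm.T+t-Q,axis=1),Rm
q=ray(c,F,8)[:,:2]
M=np.array([(88,118),(88,-118),(-88,-118),(-88,118)],float)
a,t,r,Rb=fit(M,q);print("block",a,t,r, np.linalg.norm(np.diff(q,axis=0),axis=1))
P=px([(176,212),(650,263),(620,537),(152,487)])
q2=ray(c,P,[62,62,53,53])[:,:2]
M2=np.array([(55,95),(55,-95),(-55,-95),(-55,95)],float)
a2,t2,r2,Rp=fit(M2,q2);print("plate",a2,t2,r2,np.linalg.norm(np.diff(q2,axis=0),axis=1))
print("plate in block",a2-a,(t2-t)@Rb)
C=ray(c,px([(314,367),(494,386)]),67)[:,:2];print("collars",C, (C-t)@Rb,np.linalg.norm(C[0]-C[1]))
H=ray(c,px([(207,355),(596,395)]),58)[:,:2];print("holes",H,(H-t)@Rb,np.linalg.norm(H[0]-H[1]))
print(readout.read_state()["joints"])
E
python3 meas.py
```

```text
block -0.13791110969261555 [531.94404856 -51.65414567] [1.70082635 2.38691069 1.40572428 1.99883757] [232.64281904 173.601718   233.5211682 ]
plate -0.08747858585865285 [511.31341217 -53.76395871] [0.53359091 0.39365434 0.95475474 1.46095315] [190.58652714 109.500744   187.62799225]
plate in block 0.0504325238339627 [-20.14471003  -4.92596457]
collars [[513.48439098 -18.71437497]
 [507.24662398 -89.98951801]] [[-22.81276301  30.08928871]
 [-19.19279984 -41.36665309]] 71.54757684214302
holes [[ 517.73193538   23.2457862 ]
 [ 504.54656027 -132.23473269]] [[-24.37399393  72.23498027]
 [-16.05959351 -83.58195275]] 156.03860378694588
[ 1.21741769e+00  3.00249253e-01  1.52129801e+00 -9.78242238e-06
  1.32070049e+00 -6.66035228e-02]
```

```bash
cat > goto.py <<'E'
import sys
from h import *
# target tool: x down, y axis along block/plate y dir (sign nearest current), yaw a ; prints total turn (tool rotvec) and shift in current tool axes
def plan(x,y,z,a):
    s=readout.read_state(); Rt=R.from_euler('xyz',s["eef_rot"])
    yv=np.array([-np.sin(a),np.cos(a),0])
    if yv@Rt.as_matrix()[:,1]<0: yv=-yv
    xv=np.array([0,0,-1.]); T=np.c_[xv,yv,np.cross(xv,yv)]
    rv=(Rt.inv()*R.from_matrix(T)).as_rotvec()
    d=Rt.inv().apply(np.array([x,y,z])-s["eef_pos"])/1000
    print("clock",s["clock"],"pos",s["eef_pos"].round(2),"F",s["wrist_force"].round(2),"gap",round(s["finger_gap"],2))
    print("tool axes (cols)\n",Rt.as_matrix().round(3)); print("turn",rv.round(4),"shift now-axes",d.round(4),"shift target-axes",(T.T@(np.array([x,y,z])-s["eef_pos"])/1000).round(4))
plan(*map(float,sys.argv[1:5]))
E
python3 goto.py 510.4 -54.4 150 -0.0875
```

```text
clock 0.2 pos [155.53 527.4  205.13] F [-0.73  0.63  0.14] gap 94.28
tool axes (cols)
 [[-0.     0.283  0.959]
 [-0.001  0.959 -0.283]
 [-1.    -0.001 -0.   ]]
turn [-1.993e-01 -1.000e-04  6.000e-04] shift now-axes [ 0.0554 -0.4576  0.5049] shift target-axes [ 0.0551 -0.5486  0.4044]
```

Call:
apply_moves(plan=[-0.1, 0, 0, 0, 0, 0, 63, -0.1, 0, 0, 0, 0, 0, 63, 0, 0, 0, 0, -0.0457, 0.0337, 63, 0, 0, 0, 0, -0.0457, 0.0337, 63, 0, 0, 0, 0, -0.0457, 0.0337, 63])

```text
clock: 0.82
eef_pos: [244.9, 380.6, 205.3]
eef_rot: [-1.359, 1.571, -1.446]
wrist_force: [1.0, 0.6, 0.3]
finger_gap: 59.5
```

Call:
apply_moves(plan=[0, 0, 0, 0, -0.0457, 0.0337, 63, 0, 0, 0, 0, -0.0457, 0.0337, 63, 0, 0, 0, 0, -0.0457, 0.0337, 63, 0, 0, 0, 0, -0.0457, 0.0337, 63, 0, 0, 0, 0, -0.0457, 0.0337, 63])

```text
clock: 1.45
eef_pos: [393.1, 138.2, 205.6]
eef_rot: [0.397, 1.57, 0.311]
wrist_force: [0.8, 0.5, -0.3]
finger_gap: 59.6
```

Call:
apply_moves(plan=[0, 0, 0, 0, -0.0457, 0.0337, 63, 0, 0, 0, 0, -0.0457, 0.0337, 63, 0, 0, 0, 0, -0.0457, 0.0337, 63, 0, 0, 0, 0, -0.0457, 0.0337, 63, 0, 0, 0, 0, 0, 0, 63])

```text
clock: 2.08
eef_pos: [511.7, -56.5, 204.7]
eef_rot: [-3.001, 1.57, -3.092]
wrist_force: [-0.8, 1.0, 0.5]
finger_gap: 59.1
```

```bash
python3 goto.py 510.4 -54.4 100 -0.0875
python3 - <<'E'
from h import *
import pickle
s=readout.read_state(); c=cams.camera("wrist"); pickle.dump((s,c),open("w1.pkl","wb")); cv2.imwrite("pics/w1.png",c["image"][:,:,::-1])
E
```

```text
clock 2.075 pos [511.67 -56.52 204.66] F [-0.79  0.96  0.52] gap 59.1
tool axes (cols)
 [[-0.001  0.09   0.996]
 [-0.     0.996 -0.09 ]
 [-1.    -0.    -0.001]]
turn [-0.0029 -0.001   0.0001] shift now-axes [ 0.1047  0.002  -0.0014] shift target-axes [ 0.1047  0.002  -0.0015]
```

View pics/w1.png

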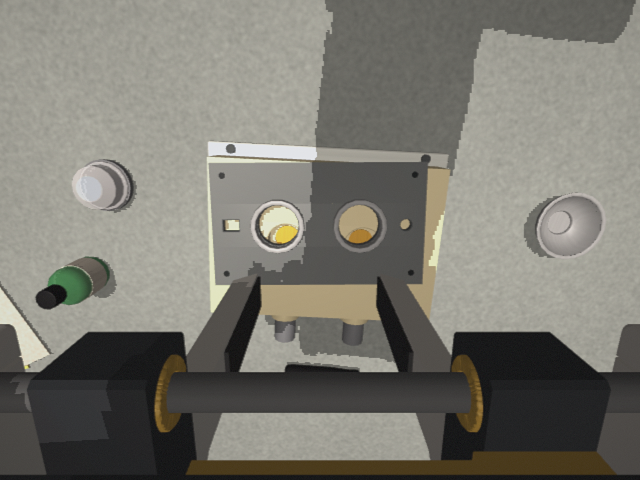

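Run:
```python
from h import *
im=cv2.imread("pics/w1.png"); cv2.imwrite("pics/w1z.png",cv2.resize(im[135:335,200:460],None,fx=3,fy=3,interpolation=cv2.INTER_CUBIC))
```

```text
(no output)
```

View pics/w1z.png

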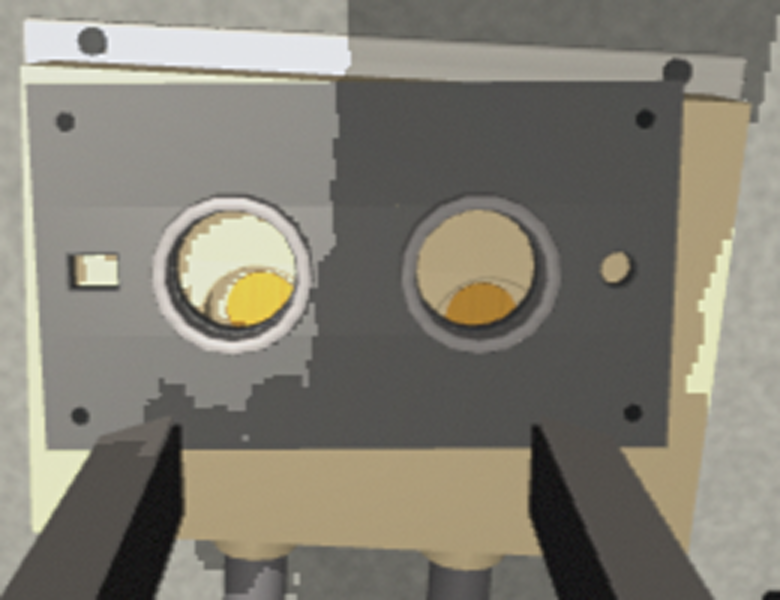

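```bash
cat > meas2.py <<'E'
from h import *
import pickle
s,c=pickle.load(open("w1.pkl","rb"))
def px(a): return (np.array(a,float)+.5)/3-.5+[200,135]
def fit(P,Q):
    p=P.mean(0);q=Q.mean(0);H=(P-p).T@(Q-q);a=np.arctan2(H[0,1]-H[1,0],H[0,0]+H[1,1])
    Rm=np.array([[np.cos(a),-np.sin(a)],[np.sin(a),np.cos(a)]]);t=q-Rm@p
    return a,t,np.linalg.norm(P@Rm.T+t-Q,axis=1),Rm
q=ray(c,px([(22,67),(750,101),(690,552),(33,532)]),45,s)[:,:2]
a,t,r,Rb=fit(np.array([(-75,-108),(-75,108),(75,108),(75,-108)],float),q);print("block",a,t,r)
q=ray(c,px([(27,84),(685,82),(667,446),(48,449)]),[53,53,62,62],s)[:,:2]
a2,t2,r2,_=fit(np.array([(-55,-95),(-55,95),(55,95),(55,-95)],float),q);print("plate",a2,t2,r2,"in block",a2-a,(t2-t)@Rb)
C=ray(c,px([(232,273),(481,272)]),67,s)[:,:2];print("collars",C,(C-t)@Rb,np.linalg.norm(C[0]-C[1]))
H=ray(c,px([(616,268),(94,271)]),57.5,s)[:,:2];print("holes",H,(H-t)@Rb,np.linalg.norm(H[0]-H[1]))
E
python3 meas2.py
```

```text
block -0.13310023849204614 [531.92627787 -52.65529965] [0.94692325 1.25637891 1.89896943 0.73734361]
plate -0.08658349775390858 [511.08688361 -56.24594637] [0.51195347 0.73149971 0.83088138 0.63310594] in block 0.04651674073813755 [-20.17856857  -6.32443413]
collars [[506.4044052  -91.92476395]
 [512.61233552 -20.35839615]] [[-20.08478155 -42.3090813 ]
 [-23.42915935  29.4481381 ]] 71.83511257519693
holes [[ 517.28108956   20.48489982]
 [ 504.15973186 -133.95265268]] [[-24.22191486  70.54976371]
 [-16.73218132 -84.26312832]] 154.9939600391681
```

Call:
apply_moves(plan=[0, 0, 0, 0.05, 0, -0.0015, 63, 0, 0, 0, 0.05, 0, 0, 63, 0, 0, 0, 0.03, 0, 0, 63, 0, 0, 0, 0, 0, 0, 63])

```text
clock: 2.62
eef_pos: [508.1, -52.6, 74.1]
eef_rot: [3.03, 1.567, 2.944]
wrist_force: [0.3, -0.2, 0.2]
finger_gap: 59.0
```

Run:
```python
from h import *
import pickle
for n in ["wrist","scene"]:
    s=readout.read_state(); c=cams.camera(n); pickle.dump((s,c),open(n+"2.pkl","wb")); im=c["image"][:,:,::-1]
    cv2.imwrite(f"pics/{n}2.png",im if n=="wrist" else cv2.resize(im[120:285,180:400],None,fx=3.5,fy=3.5,interpolation=cv2.INTER_CUBIC))
print(s["eef_pos"],s["wrist_force"])
```

```text
[509.15656668 -52.90846476  75.83796607] [-0.08554359 -0.41045096 -0.10349852]
```

View pics/wrist2.png

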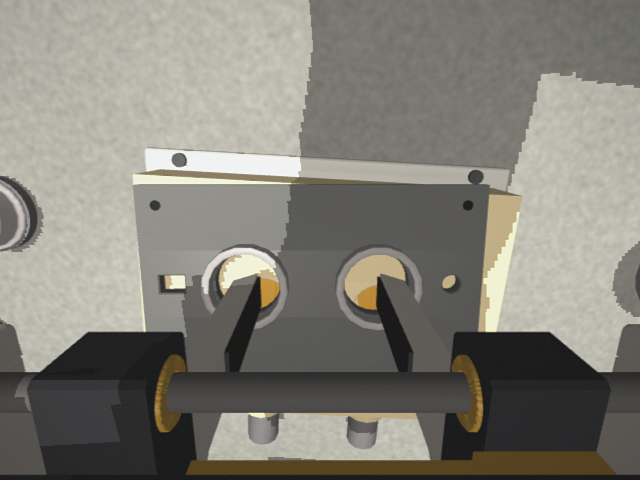

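View pics/scene2.png

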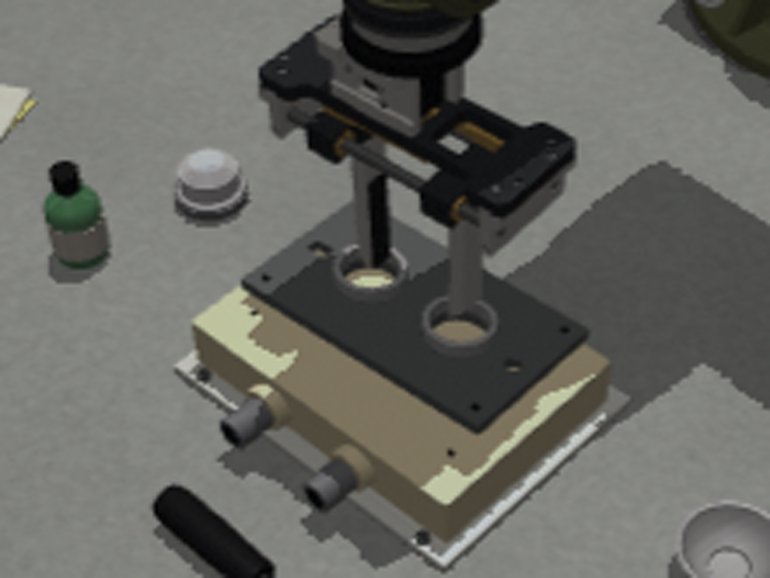

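Call:
apply_moves(plan=[0, 0, 0, 0, 0, 0, 63, 0, 0, 0, 0, 0, 0, 63])

```text
clock: 2.98
eef_pos: [509.9, -53.7, 76.5]
eef_rot: [-0.093, 1.569, -0.179]
wrist_force: [-0.2, -0.5, 0.9]
finger_gap: 59.2
```

```bash
python3 goto.py 510 -56 54 -0.087
```

```text
clock 2.975 pos [509.85 -53.74  76.49] F [-0.19 -0.45  0.9 ] gap 59.24
tool axes (cols)
 [[ 0.002  0.087  0.996]
 [-0.     0.996 -0.087]
 [-1.    -0.     0.002]]
turn [0.0003 0.0017 0.0002] shift now-axes [ 0.0225 -0.0022  0.0003] shift target-axes [ 0.0225 -0.0022  0.0003]
```

Shift -y a little and lower into the collars.

Call:
apply_moves(plan=[0, 0, 0, 0.007, -0.002, 0, 63, 0, 0, 0, 0.008, 0, 0, 63, 0, 0, 0, 0.007, 0, 0, 63, 0, 0, 0, 0, 0, 0, 63, 0, 0, 0, 0, 0, 0, 63])

```text
clock: 3.6
eef_pos: [509.3, -55.7, 53.5]
eef_rot: [-0.523, 1.571, -0.61]
wrist_force: [0.8, 0.7, -0.2]
finger_gap: 58.9
```

```bash
python3 goto.py 510 -56 54 -0.087;python3 - <<'E'
from h import *
import pickle
for n in ["wrist","top"]:
    s=readout.read_state(); c=cams.camera(n); pickle.dump((s,c),open(n+"3.pkl","wb")); im=c["image"][:,:,::-1]
    cv2.imwrite(f"pics/{n}3.png",im if n=="wrist" else cv2.resize(im[205:345,290:460],None,fx=4.2,fy=4.2,interpolation=cv2.INTER_CUBIC))
E
```

```text
clock 3.6 pos [509.33 -55.73  53.5 ] F [ 0.77  0.69 -0.2 ] gap 58.92
tool axes (cols)
 [[ 0.     0.087  0.996]
 [-0.     0.996 -0.087]
 [-1.    -0.     0.   ]]
turn [0.0002 0.     0.    ] shift now-axes [-0.0005 -0.0002  0.0007] shift target-axes [-0.0005 -0.0002  0.0007]
```

View pics/wrist3.png

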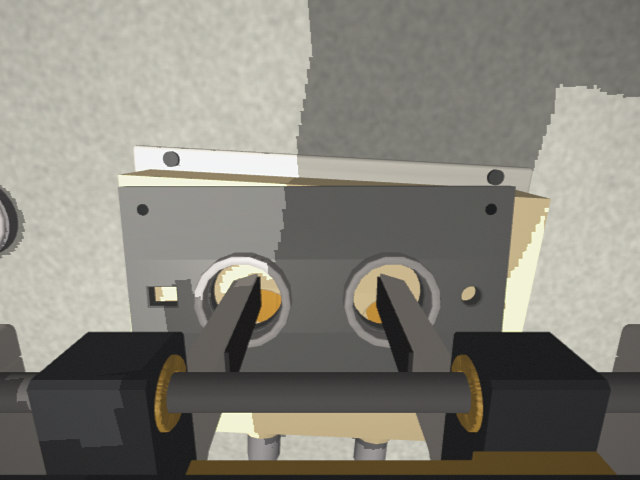

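View pics/top3.png

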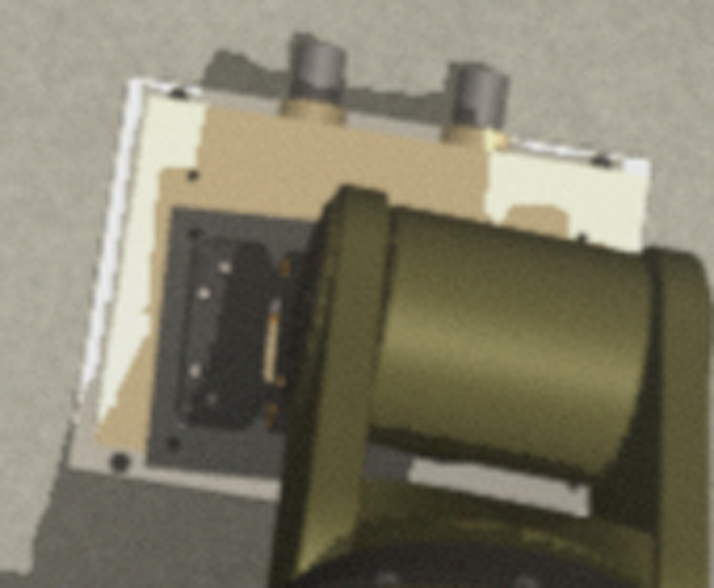

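Call:
apply_moves(plan=[0, 0, 0, 0, 0, 0, 72, 0, 0, 0, 0, 0, 0, 76, 0, 0, 0, 0, 0, 0, 80, 0, 0, 0, 0, 0, 0, 84, 0, 0, 0, 0, 0, 0, 88], force=3)

```text
clock: 4.32
eef_pos: [509.2, -55.9, 53.4]
eef_rot: [-1.69, 1.57, -1.777]
wrist_force: [-0.6, -2.6, 0.2]
finger_gap: 82.1
```

Call:
apply_moves(plan=[0, 0, 0, 0, 0, 0, 88, 0, 0, 0, 0, 0, 0, 88])

```text
clock: 4.58
eef_pos: [509.2, -55.9, 53.4]
eef_rot: [-1.689, 1.571, -1.775]
wrist_force: [-0.2, -2.5, 0.1]
finger_gap: 82.3
```

Call:
apply_moves(plan=[0.01, 0, 0, 0, 0.0015, 0.002, 85, 0.01, 0, 0, 0, 0.0015, 0.003, 85, 0.01, 0, 0, 0, 0.0015, 0.003, 85, 0.01, 0, 0, 0, 0.0015, 0.002, 85, 0, 0, 0, 0, 0, 0, 85])

```text
clock: 5.2
eef_pos: [520.1, -50.6, 53.5]
eef_rot: [0.289, 1.57, 0.162]
wrist_force: [-1.6, -0.9, 1.2]
finger_gap: 79.7
```

```bash
cat > look.py <<'E'
import sys,pickle
from h import *
k=sys.argv[1]
s=readout.read_state(); c=cams.camera("wrist"); pickle.dump((s,c),open(f"w{k}.pkl","wb")); im=c["image"][:,:,::-1]
cv2.imwrite(f"pics/w{k}.png",cv2.resize(im[140:365,90:560],None,fx=1.7,fy=1.7,interpolation=cv2.INTER_CUBIC))
print(s["clock"],s["eef_pos"],s["eef_rot"],s["wrist_force"],s["finger_gap"])
# predicted pin positions from block estimate
a=-0.1355;t=np.array([531.9,-52.2]);Rb=np.array([[np.cos(a),-np.sin(a)],[np.sin(a),np.cos(a)]])
for y in(78,-78):
    p=Rb@[0,y]+t; print("pin tip px (crop)",(proj(c,[p[0],p[1],51],s)[0]-[90,140])*1.7)
E
python3 look.py 4
```

```text
5.2 [520.10845243 -50.62948767  53.48925772] [0.28907192 1.57032874 0.16210477] [-1.62708019 -0.8871434   1.18862417] 79.72249087999381
pin tip px (crop) [638.46377136 288.65415258]
pin tip px (crop) [136.1838027  284.79551176]
```

View pics/w4.png

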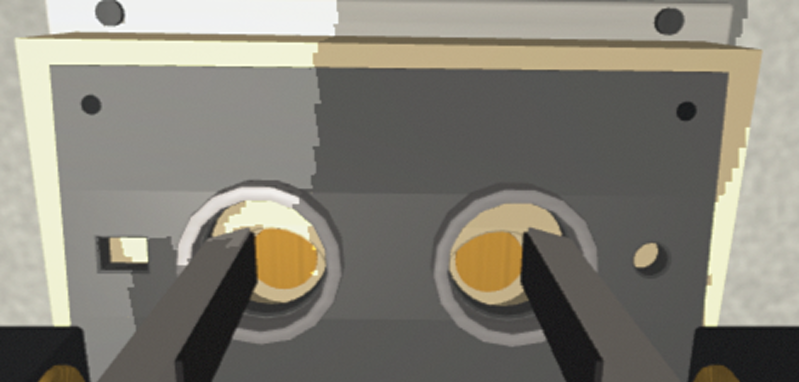

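```bash
cat > m3.py <<'E'
import sys,pickle
from h import *
# args: k, then block corners L,R, plate corners L,R, hole, slot in crop px, zplate edge
k=sys.argv[1]; v=np.array(list(map(float,sys.argv[2:14]))).reshape(6,2)
s,c=pickle.load(open(f"w{k}.pkl","rb"))
uv=(v+.5)/1.7-.5+[90,140]
zt=float(sys.argv[14]) if len(sys.argv)>14 else 57
B=ray(c,uv[:2],45,s)[:,:2];P=ray(c,uv[2:4],53,s)[:,:2];H=ray(c,uv[4:],zt,s)[:,:2]
def fr(L,Rr,hx):
    d=(Rr-L); w=np.linalg.norm(d); d/=w; a=np.arctan2(-d[0],d[1]); n=np.array([d[1],-d[0]])
    return a,(L+Rr)/2+n*hx,w,np.c_[n,d]
a,t,w,Rb=fr(B[0],B[1],75);a2,t2,w2,_=fr(P[0],P[1],55)
print("block",a,t,w,"(216)  plate",a2,t2,w2,"(190)")
print("plate in block",(t2-t)@Rb,a2-a)
print("holes in block",((H-t)@Rb).round(2),np.linalg.norm(H[0]-H[1]))
E
python3 m3.py 4 16 38 760 50 50 66 728 72 651 258 123 253
```

```text
block -0.14316674301255441 [532.93083284 -53.23801509] 215.4365081502838 (216)  plate -0.1360790090373733 [519.48169572 -50.65360858] 189.8636136525258 (190)
plate in block [-13.6802792    0.63906753] 0.007087733975181115
holes in block [[-14.68  78.7 ]
 [-13.77 -77.69]] 156.3931831271052
```

Call:
apply_moves(plan=[0.004, 0, 0, 0, -0.0005, 0.003, 85, 0.003, 0, 0, 0, -0.0005, 0.003, 85, 0, 0, 0, 0, 0, 0.003, 85, 0, 0, 0, 0, 0, 0.002, 85, 0, 0, 0, 0, 0, 0, 85])

```text
clock: 5.88
eef_pos: [530.7, -53.3, 53.3]
eef_rot: [-1.831, 1.571, -1.965]
wrist_force: [-1.9, -0.6, -1.2]
finger_gap: 79.4
```

```bash
python3 look.py 5
```

```text
5.875 [530.68102629 -53.29692152  53.33548101] [-1.83129738  1.57069871 -1.96509441] [-1.88647339 -0.64133868 -1.2357682 ] 79.4325651311632
pin tip px (crop) [646.7498569  254.84487534]
pin tip px (crop) [136.81889923 254.07854813]
```

View pics/w5.png

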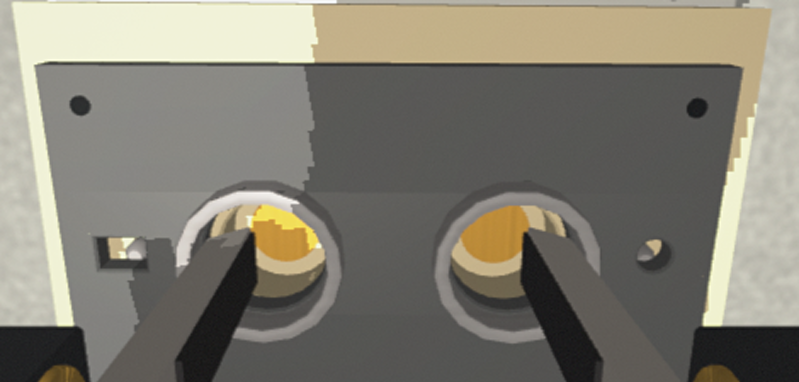

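```bash
python3 m3.py 5 13 2 769 9 36 65 742 66 653 253 122 252
```

```text
block -0.14312354747653022 [532.94855279 -53.30953001] 215.42817021109565 (216)  plate -0.1355000387259033 [529.11758664 -52.88595071] 197.27800197189018 (190)
plate in block [-3.85221307 -0.12718312] 0.007623508750626923
holes in block [[ -4.99  77.98]
 [ -3.86 -78.95]] 156.93272884348485
```

```bash
sed -i 's/uv\[2:4\],53/uv[2:4],float(sys.argv[15]) if len(sys.argv)>15 else 53/' m3.py; python3 m3.py 5 13 2 769 9 36 65 742 66 653 253 122 252 59 60
```

```text
block -0.14312354747653022 [532.94855279 -53.30953001] 215.42817021109565 (216)  plate -0.13550003872590324 [528.4082879  -52.79071491] 189.60605642639354 (190)
plate in block [-4.56784344 -0.1340922 ] 0.007623508750626978
holes in block [[ -5.81  77.09]
 [ -4.69 -78.06]] 155.1493968529103
```

Call:
apply_moves(plan=[0.007, 0, 0, 0, 0, 0.002, 85, 0, 0, 0, 0, 0, 0.002, 85, 0, 0, 0, 0, 0, 0.001, 85, 0, 0, 0, 0, 0, 0, 85])

```text
clock: 6.42
eef_pos: [535.5, -53.9, 53.4]
eef_rot: [2.986, 1.571, 2.845]
wrist_force: [-1.7, 0.0, 0.4]
finger_gap: 79.8
```

```bash
python3 look.py 6
```

```text
6.425 [535.49637786 -53.87820676  53.44114051] [2.98618147 1.5705758  2.84534955] [-1.718191    0.01498416  0.38968928] 79.84620423566972
pin tip px (crop) [648.14113809 238.14048278]
pin tip px (crop) [135.16965323 240.77780189]
```

View pics/w6.png

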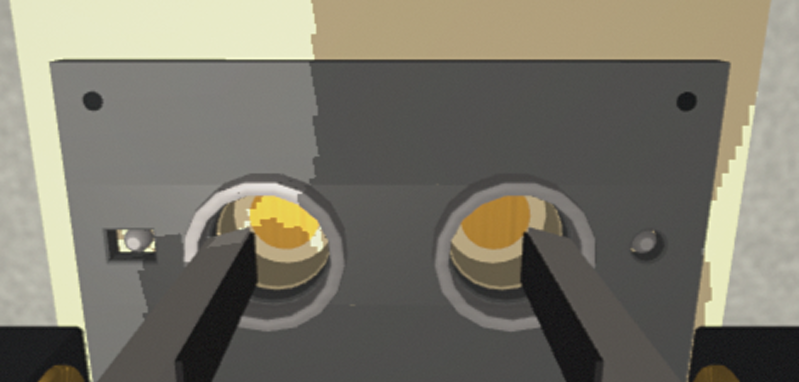

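Call:
apply_moves(plan=[0, 0, 0, 0, 0, -0.002, 80, 0, 0, 0, 0, 0, -0.002, 72, 0, 0, 0, 0, 0, -0.001, 66, 0, 0, 0, 0, 0, 0, 63, 0, 0, 0, 0, 0, 0, 63])

```text
clock: 7.1
eef_pos: [530.6, -53.2, 53.5]
eef_rot: [-0.048, 1.571, -0.188]
wrist_force: [0.1, 0.0, 0.0]
finger_gap: 59.2
```

```bash
python3 look.py 7
```

```text
7.1 [530.62871356 -53.20776804  53.46304897] [-0.04755968  1.57071488 -0.18836479] [0.14300359 0.01817018 0.04737778] 59.19179576000363
pin tip px (crop) [646.487401   253.18183923]
pin tip px (crop) [136.91962723 255.75701483]
```

View pics/w7.png

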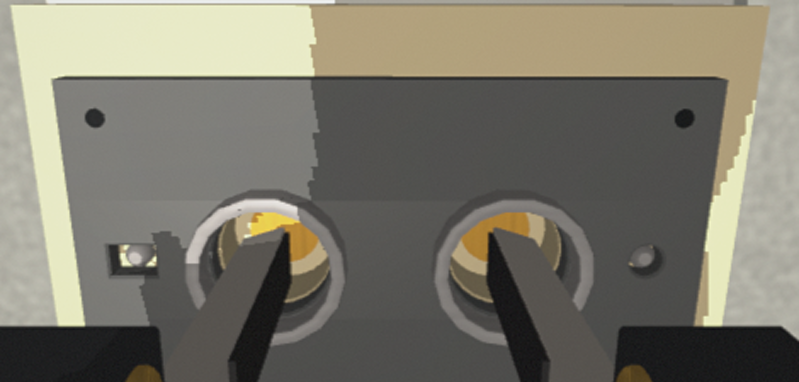

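```bash
python3 m3.py 7 12 4 769 6 52 78 728 79 644 259 132 258 53 53
```

```text
block -0.1437227563056661 [532.79657099 -52.97704046] 215.79854650426506 (216)  plate -0.14257536968208329 [532.7096498  -53.01147293] 190.02048191143498 (190)
plate in block [-0.0810933  -0.04652705] 0.0011473866235828245
holes in block [[ -0.69  77.1 ]
 [ -0.58 -78.17]] 155.27334900536144
```

Call:
apply_moves(plan=[0, 0, 0, -0.01, 0, 0, 63, 0, 0, 0, -0.02, 0, 0, 63, 0, 0, 0, -0.04, 0, 0, 63, 0, 0, 0, -0.05, 0, 0, 63, 0, 0, 0, -0.03, 0, 0, 63])

```text
clock: 7.78
eef_pos: [531.0, -53.2, 206.7]
eef_rot: [-0.029, 1.568, -0.169]
wrist_force: [-0.1, -0.2, -1.2]
finger_gap: 58.9
```

Call:
apply_moves(plan=[0, 0, 0, 0, 0, 0, 63, 0, 0, 0, 0, 0, 0, 63, 0, 0, 0, 0, 0, 0, 63])

```text
clock: 8.15
eef_pos: [530.2, -53.1, 202.3]
eef_rot: [3.105, 1.569, 2.964]
wrist_force: [-0.3, -0.9, -0.4]
finger_gap: 59.2
```

```bash
python3 look.py 8
python3 - <<'E'
from h import *
im=cams.camera("scene")["image"][:,:,::-1]
cv2.imwrite("pics/sc8.png",cv2.resize(im[140:320,160:420],None,fx=3,fy=3,interpolation=cv2.INTER_CUBIC))
E
```

```text
8.15 [530.18129096 -53.11666226 202.34639346] [3.10506312 1.56888244 2.96426349] [-0.29671421 -0.93142785 -0.44283137] 59.17944771697708
pin tip px (crop) [537.00982958 145.96509269]
pin tip px (crop) [243.43176723 147.55372008]
```

View pics/w8.png

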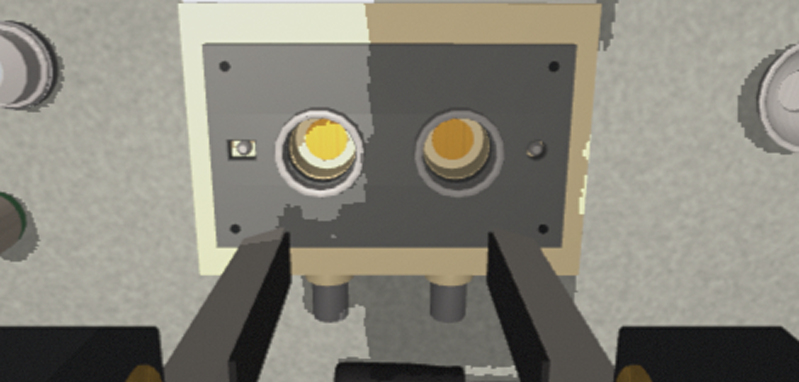

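View pics/sc8.png

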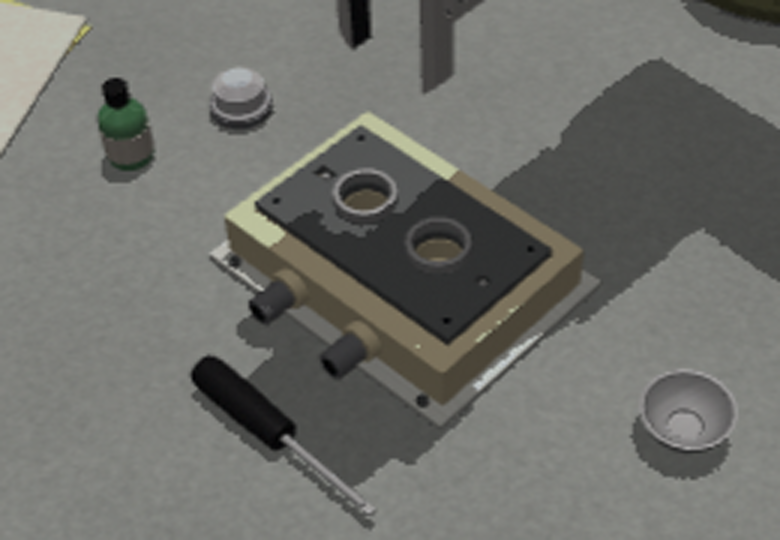

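Run:
```python
from h import *
import pickle
s,c=pickle.load(open("w8.pkl","rb"))
uv=(np.array([(203,43),(577,44),(562,247),(217,247)],float)+.5)/1.7-.5+[90,140]
q=ray(c,uv,53,s)[:,:2];print(np.linalg.norm(np.diff(q,axis=0,append=q[:1]),axis=1))
from cell import ticket
print(ticket.sign_off())
```

```text
[189.39837397 109.98621349 190.08633905 110.51762292]
the job is handed in; nothing more can be done
None
```

The port plate is seated on both dowel pins and lies flat on the block. The hand is clear at about 200 mm, and I handed the job in at about 8 s. I put one open fingertip loosely inside each collar and pushed the plate roughly 20 mm in x and 6 mm in y, turning it about 0.05 rad. When the holes came over the pins it dropped, then I closed the fingers a little and drew straight up.

**Seating:** measured from the plate and block edges, the plate is within 0.1 mm and 0.001 rad of its seat. With its top taken at 53 mm, the seated height, its sides measure 189.4 / 110.0 / 190.1 / 110.5 mm against the true 190 × 110 mm. Both edges along y come out at 190 mm, so it is level. Both pins show in their holes, and no gap is visible in the scene view.

**Disagreements:**
- The hole centres picked by eye came out about 0.7 mm (x) and 0.9 mm (y) off. That is within the calibration error, and the pins showing in the holes support the edge measurement.
- Estimates of the block's turn ranged from -0.133 to -0.144 rad between views.
- Just before it dropped, the plate stood level on the pin tips with its underside near 51 mm, below the 56 mm limit.

**Other things on the bench:** they look untouched in the last pictures, but I did not measure their positions again.

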